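# Lock the grinding cup onto the sample mill

### The arm

A 7-joint arm with a two-finger parallel gripper is mounted at the origin on a cart in front of the work surface, level with it; the furniture and walls round the work are solid. World frame = base frame: x ahead of the robot, y to its left, z up, the work surface at z = 0. Lengths are in mm, angles in rad, forces in N, time in s.
With the tool pointing down it reaches from about 425 to 875 mm from the base axis. Payload 4.7 kg.
Tool frame: the origin (TCP) lies at the very end of the fingers, on their centre line; the grasp point (between the pads) lies 19 mm behind it; z points along the fingers, y is the direction in which the jaws open and shut (so a half turn about z gives the same grasp; the last joint's range is limited). The gripper opens to 85 mm and grips with 20 to 120 N. Pads are 22 mm wide; open, the fingers measure 114 mm over their backs; the gripper's body (76 mm by 85 mm) begins 54 mm behind the grasp point. The pads swing forward as they close: fully open they stand 13 mm farther back than shut.
Start: joints at [0.733, 0.321, -0.07, 1.45, 0.023, 1.371, -0.057], TCP at [489.1, -428.142, 231.349] pointing down, gripper open.
Joint ranges: [-2.86, 2.86], [-0.3, 2.09], [-1.38, 1.24], [0.06, 2.45], [-1.56, 4.7], [0.09, 2.05], [-2.69, 2.69]. Speed limits (rad/s): [2.57, 2.57, 3.14, 3.14, 3.14, 3.14, 3.14].

### API

Orientations are given as a rotation vector (axis times angle).
In Python, from plant import * gives the robot as it stands.
- The arm moves only by the tool drive_tool, never from a script. Its argument "commands" is a list of rows, each a list of 7 numbers: the shift along the tool's x, y, z in mm, then the turn, a rotation vector about the tool's x, y, z in rad, then the opening in per cent of the stroke, from 0 (shut) to 100 (fully open). A call has 1 to 5 rows; each row is the pose to reach, as a shift and turn from the pose commanded when the call began, along the tool's axes at that moment; what a row does not reach only later rows make up. A row lasts 1/10 s, in which the tool goes at most 50 mm and 8.59 degrees, less where a joint would pass 70% of its speed; a pose out of reach is approached as far as the arm can. A call with a gripper value outside its range is refused whole. The fingers move at their own pace and stop on an object; "squeeze" is the grip in N (left out, the last holds). Time passes only in rows, so rows that repeat a pose let the fingers close. It gives the time, the measured TCP pose, the force and the opening at its end, in the units of the state.
- state(): the state, without advancing time (a new reading comes with each control period).
- camera(name): name is "scene" or "side" or "wrist"; returns a dict with "img" (420x560x3 uint8, blue, green, red), "range_z" (420x560 float32, mm along the optical axis (not along the pixel's ray), 0 where there is no reading), "vertical_fov" (degrees; the focal length in pixels is half the picture's height over the tangent of half this angle, whatever the lens; pixels are square), "cx", "cy" (the principal point, pixels), "R" (3x3) and "t" (3): a world point X has camera coordinates R X + t; the wrist camera has in their place "tool_from_camera" (4x4, takes a point from camera to tool coordinates, whose origin is the TCP and whose axes are the flange's). Camera axes: x right, y down, z forward; pixel columns grow to the right and rows downward; lengths in mm; the calibration is good to about 2 mm. The wrist camera is an equidistant fisheye: a pixel r from the principal point sees the ray r / f radians off the axis. A picture is of the moment at which its call begins: read the wrist's pose just before it.
- job_done(): hands the job in, once; it reports no verdict.
The state is a dict: "t": time; "q": joint angles; "qvel": joint speeds; "effort": joint torques, N m; "ee_pos": TCP position; "orientation": TCP orientation; "contact_force": force on the tool from outside, world axes, zero at the start; "moment": the same for the moment, N m; "finger_gap": finger opening in mm.
Only numpy, scipy, OpenCV 4.12 (cv2) and the standard library are available. Lean on these libraries where they do the work, as an engineer would, in place of code of your own. Each camera call takes 0.05 s, during which the arm holds its last target.

### The job

Mount the steel grinding cup on the sample mill: set its two lugs into the gates of the mill's collar, press it down against the spring and turn it a quarter turn clockwise (seen from above) to the stop, then let it rise until it clicks locked, and let go. Do it by feel and do not force it: press only as hard as the spring needs, keep the cup upright and leave the other things on the worktop where they are.

Things in the scene. Friction and masses are not known exactly. Their poses are not given: they have to be found in the camera images.
- cup_grip (a point): Centre of the black bar handle on the loose steel grinding cup. Cup axes: x along the bar and the line of the two lugs, z up. Bar 54 (x) by 18 (y) by 36 mm (z), this point half-way up: 18 mm below the cup's top, 70 mm above its foot. Below the bar a knurled round body 62 mm across, 24 to 52 mm above the foot, and below that the spigot with the lugs. Half a turn of the cup makes no difference.
- cup: The whole cup, closed, 88 mm tall, about 0.3 kg; origin at the middle of its foot, axes as cup_grip. It stands on its spigot, 47 mm across with a tapered foot. Two equal lugs on the spigot, at +x and -x, reach out to 31 mm from the axis; each is 8 mm wide and lies 4 to 10 mm above the foot.
- mill: Sample mill: white round housing 108 mm across, 35 mm high, fixed to the worktop; small grey control nose at its front (-x). On it an steel bayonet collar 84 mm across, 30 mm high, with a sprung plate inside. Origin under the centre, on the worktop; z up, x from nose to back. The cup must not be forced: at most 60 N between cup and mill (spring, lugs and stops together).
- mill_collar (a point): Centre of the collar's mouth, level with its top, 65 mm above the worktop; axes as the mill's. Bore 50 mm across; two opposite gates 11.5 mm wide for the lugs, each marked by a dark dot on the rim. The collar is clamped by hand: the line of the gates is up to 30 degrees either way from the mill's x, differently each time; this point does not show it, it must be felt or seen.
- mill_ledge (a point): Point on the collar's axis 8 mm below mill_collar, level with the ledges' underside. Lugs not over the gates stop on the collar's top: cup_grip 74 mm above this point. In the gates (within 3 degrees and 1.5 mm) the cup drops 4 mm onto the sprung plate (70 mm), which pushes up 3.5 N, and 0.6 N more per mm. At under 60 mm the lugs are below the ledges; at 54 mm the body meets the collar: hard stop.
- mill_lock (a point): Point on the collar's axis where cup_grip is when locked: 56 mm above mill_collar. The turn is clockwise from above (the other way is blocked): 84 to 97 degrees past the middle of the gates (97 is a stop) the lugs are under notches. Not pressed there, the spring lifts the cup 4 mm above ledge level: locked. Let go before the notches it stays 4 mm lower, held under the ledges.
- timer: Bystander: flat white square timer, 62 x 62 x 18 mm; origin under its centre.
- petri: Bystander: closed petri dish, 91 mm across, 15 mm high; origin under its centre.
- bottle: Bystander: small white bottle with a blue cap, 48 mm across, 97 mm tall; origin under its centre.

How it is judged (in metres and radians):
On the way:
1. the cup's lugs are in the gates of the collar (cup_grip 63 mm or less above the collar's top, within 4 mm of its axis, not yet turned) (z of cup_grip in the frame of mill_collar below 0.0635 m and horizontal distance between cup_grip and mill_collar below 0.004 m and angle between the x axis of cup_grip and the x axis of mill_collar, either way round below 0.65 rad), for 0.1 s.
At the end, for the whole second after the job is handed in: The cup is locked: bar across the mill's x axis (within 0.7 rad, as the collar's own angle varies), risen into the notches (cup_grip 54 to 58 mm above the collar's top), within 4 mm of the collar's axis, upright within 0.06 rad, at rest and released (z of cup_grip in the frame of mill_collar between 0.054 and 0.058 m and horizontal distance between cup_grip and mill_collar below 0.004 m and angle between the x axis of cup_grip and the y axis of mill_collar, either way round below 0.7 rad and angle between cup_grip's own z axis and vertical below 0.06 rad and linear speed of cup below 0.02 m/s); the robot touches nothing.
It fails at once if the cup is forced: more than 60 N between cup and mill (contact force between cup and mill above 60 N).
It fails at once if the cup tips by more than 0.5 rad (angle between cup_grip's own z axis and vertical above 0.5 rad).
It fails at once if the bottle, timer or petri dish is moved by more than 20 mm (distance of any of bottle, timer, petri from where it was at the start of the episode above 0.02 m).
It also fails if it takes over 72 s, if anything falls off the work surface, if the arm or the gripper's body presses on something with over 40 N, if the wrist force passes 120 N, or if a joint passes its speed limit or range.

## Working session

There is one attempt and no reset: what is moved stays moved. The work goes in short steps, Python scripts to look and compute and a tool call to move; the robot and the scene stay as the last step left them, time stands still between calls to the robot, and variables do not carry over. Pictures are saved under pics/ and viewed, and the job is handed in when it is done.

Besides the shell and the picture viewer there is one more tool, called after "Emit:" as name(argument=value, ...), one argument or row to a line, values as JSON. drive_tool: Moves the arm, as the interface text tells. Its arguments: {"type":"object","properties":{"commands":{"type":"array"},"squeeze":{"type":"number"}},"required":["commands"]}

```bash
mkdir -p pics; ls
cat > h.py <<'E'
from plant import *
import numpy as np, cv2
from scipy.spatial.transform import Rotation as Ro
def f_of(c): return c["img"].shape[0]/2/np.tan(np.radians(c["vertical_fov"])/2)
def ray(c,u,v):
    f=f_of(c);R=np.array(c["R"]);t=np.array(c["t"])
    o=-R.T@t; d=R.T@np.array([(u-c["cx"])/f,(v-c["cy"])/f,1.]);return o,d
def onz(c,u,v,z):
    o,d=ray(c,u,v);return o+d*(z-o[2])/d[2]
def pt(c,u,v):
    o,d=ray(c,u,v);return o+d*float(c["range_z"][int(v),int(u)])
E
python3 - <<'E'
from h import *
s=state();print(s)
for n in ["scene","side","wrist"]:
    c=camera(n);cv2.imwrite(f"pics/{n}0.png",c["img"]);np.savez(f"{n}0.npz",**c)
    print(n,c["vertical_fov"],c["cx"],c["cy"],c.get("R"),c.get("t"),c.get("tool_from_camera"))
E
```

```text
pics
{'t': 0.0, 'q': array([ 0.73311524,  0.32183856, -0.07011085,  1.45166031,  0.02257545,
        1.37076669, -0.05694077]), 'qvel': array([ 0.00029429, -0.00258301, -0.00057367,  0.00016989,  0.00071457,
       -0.00190999,  0.00114419]), 'effort': array([-4.12754407e-04, -4.93578243e+01, -3.82733708e-01, -3.14336264e+01,
        1.28656416e-02,  1.14071005e-02, -3.01856085e-05]), 'ee_pos': array([ 488.68755913, -427.79279064,  230.22094323]), 'orientation': array([-2.85941249e+00, -1.29720732e+00,  1.31333843e-03]), 'contact_force': array([-0.35272936, -0.07800338, -0.43612653]), 'moment': array([ 0.03084475, -0.00701469, -0.04252578]), 'finger_gap': 85.26231045238634}
scene 56.459775710381095 285.56510383342896 210.32939716875433 [[-0.90609301 -0.42306799 -0.00298866]
 [-0.36242221  0.77981257 -0.51043363]
 [ 0.21827873 -0.46141719 -0.85991196]] [455.64718577 202.5256239  943.42288647] None
side 44.43221817287299 285.37416721573135 198.59662483531753 [[ 0.99518718 -0.09678367 -0.01534289]
 [-0.0586869  -0.46327219 -0.88427073]
 [ 0.07847504  0.88091532 -0.46672248]] [-486.57364566  121.16354352 1264.24595307] None
wrist 65.70646984690485 277.03959484804574 210.7755526907328 None None [[-8.20612181e-04 -9.62220324e-01 -2.72270775e-01  6.85020765e+01]
 [ 9.99999406e-01 -5.94358271e-04 -9.13458617e-04 -6.95261970e-01]
 [ 7.17122059e-04 -2.72271363e-01  9.62220240e-01 -1.41116388e+02]
 [ 0.00000000e+00  0.00000000e+00  0.00000000e+00  1.00000000e+00]]
```

View pics/scene0.png

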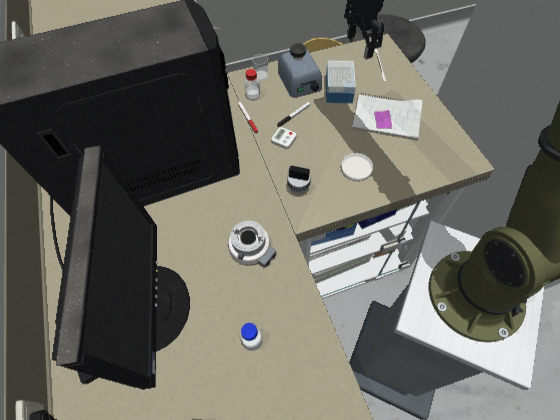

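View pics/side0.png

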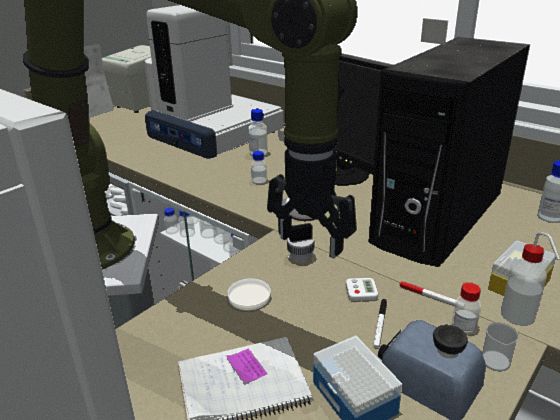

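View pics/wrist0.png

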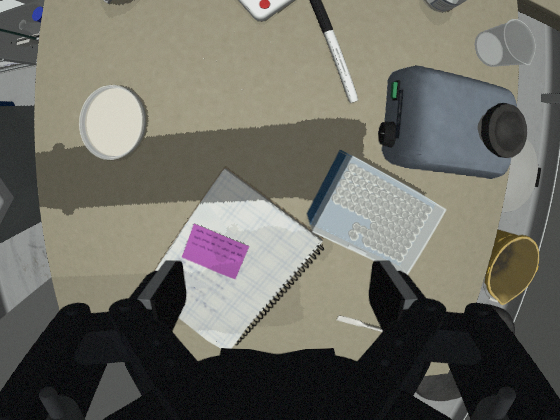

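The scene view shows the cup at about (299,180), mill at (250,242) with its nose at (267,257), petri at (357,167), timer at (285,137) and bottle at (250,335). I'll measure the cup and the mill next.

Run:
```python
from h import *
c=dict(np.load("scene0.npz"));im=c["img"]
print("cup",pt(c,299,172),"mill",pt(c,249,241),"table",pt(c,330,190), "bottle",pt(c,250,329),"petri",pt(c,357,166),"timer",pt(c,285,137))
cv2.imwrite("pics/a.png",np.hstack([cv2.resize(im[195:280,205:290],(395,395),interpolation=2),cv2.resize(im[145:230,255:340],(395,395),interpolation=2)]))
c2=dict(np.load("side0.npz"));
cv2.imwrite("pics/b.png",cv2.resize(c2["img"][180:280,250:350],(500,500),interpolation=2))
# point cloud
h,w=im.shape[:2];uu,vv=np.meshgrid(np.arange(w),np.arange(h));f=f_of(c);Z=c["range_z"]
P=np.stack([(uu-c["cx"])/f*Z,(vv-c["cy"])/f*Z,Z],-1)-c["t"];P=P@c["R"];
np.save("P.npy",P)
for nm,(u,v),lo,hi in [("cup top",(299,175),80,95),("collar top",(250,240),58,72)]:
    m=(abs(uu-u)<35)&(abs(vv-v)<35)&(P[...,2]>lo)&(P[...,2]<hi)
    Q=P[m];print(nm,len(Q),Q.mean(0),Q.min(0),Q.max(0))
    r=cv2.minAreaRect(Q[:,:2].astype(np.float32));print(r, cv2.minEnclosingCircle(Q[:,:2].astype(np.float32)))
m=(abs(uu-330)<15)&(abs(vv-190)<10);print("table z",np.median(P[m][:,2]))
```

```text
cup [508.66872549 -96.27272882  85.38215902] mill [541.72816808 126.71899956  59.47460417] table [ 427.88316736 -134.65747716   -0.79470392] bottle [434.40713855 319.57880038  96.37123426] petri [ 385.83074214 -234.54958545   14.0049328 ] timer [ 619.27282241 -245.38322305   15.13013191]
cup top 137 [ 510.73765322 -100.34893052   86.84306631] [ 484.5197141  -115.04478678   80.21636449] [537.6335728  -89.56806668  92.10489427]
((511.34246826171875, -101.9371337890625), (53.157352447509766, 19.125959396362305), 11.897536277770996) ((511.15679931640625, -101.59415435791016), 26.70181655883789)
collar top 622 [549.7932842  119.01607104  64.26660144] [508.85669139  75.13118458  58.01670644] [592.35058885 159.54036427  69.80627938]
((550.1307373046875, 117.82501983642578), (82.8014907836914, 83.6635513305664), 13.78984546661377) ((551.1932373046875, 117.87348175048828), 42.74509048461914)
table z 0.5500153030439051
```

View pics/a.png

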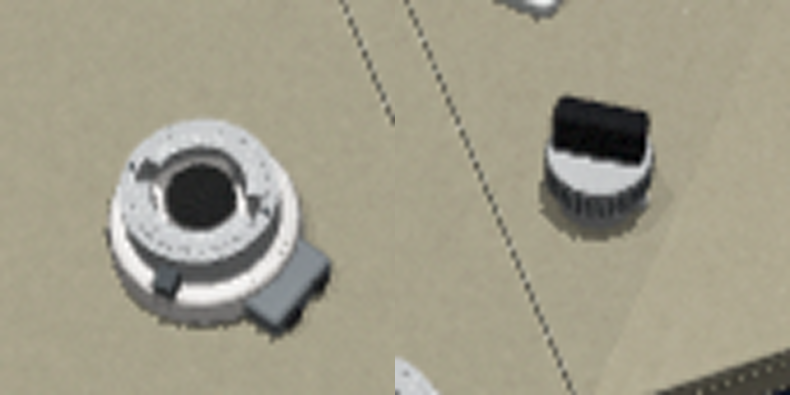

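View pics/b.png

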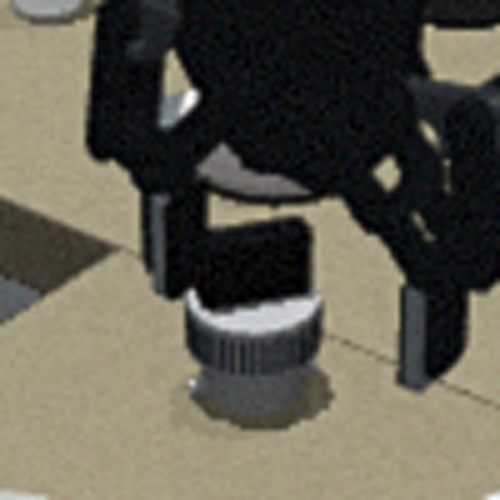

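Run:
```python
from h import *
c=dict(np.load("scene0.npz"));P=np.load("P.npy")
k=85/395
for p in [(148,168),(258,205)]:
    print("gate",onz(c,205+p[0]*k,195+p[1]*k,65))
g=[onz(c,205+p[0]*k,195+p[1]*k,65) for p in [(148,168),(258,205)]]
d=g[0]-g[1];print("gate ang",np.degrees(np.arctan2(d[1],d[0])),np.linalg.norm(d),"mid",(g[0]+g[1])/2)
print("nose",pt(c,267,256), pt(c,262,263), pt(c,273,251))
im=c["img"]
# collar lug (small dark at crop 168,282)
print("tab",pt(c,205+168*k,195+282*k))
# tall things within 350 of mill
uu,vv=np.meshgrid(np.arange(560),np.arange(420))
m=(P[...,2]>110)&(P[...,2]<700)&(np.hypot(P[...,0]-550,P[...,1]-118)<400)&(uu<260)
Q=P[m];
for lo in range(400,1000,50):
  q=Q[(Q[:,0]>lo)&(Q[:,0]<=lo+50)]
  if len(q): print(lo,len(q),q.min(0).round(),q.max(0).round())
R=Ro.from_rotvec(state()["orientation"]).as_matrix();print(R.round(3))
```

```text
gate [579.6055644  117.72496371  65.        ]
gate [517.07955496 112.64983568  65.        ]
gate ang 4.640426331593446 62.73164098670148 mid [548.34255968 115.1873997   65.        ]
nose [492.14894108 131.29625017  26.64550712] [495.63854087 152.15461505  23.81499439] [484.26919065 113.48082845  28.19524172]
tab [542.74586432 166.5318573   52.27533581]
550 3082 [562. 450. 110.] [600. 516. 371.]
600 4755 [600. 377. 110.] [650. 514. 372.]
650 5815 [ 650. -105.  110.] [700. 478. 429.]
700 7777 [ 700. -146.  110.] [750. 428. 429.]
750 7533 [ 750. -180.  110.] [800. 356. 430.]
800 6125 [ 800. -182.  110.] [850. 242. 429.]
850 5637 [ 850. -141.  110.] [900. 179. 429.]
900 4354 [900. -69. 176.] [950. 217. 428.]
[[ 0.659  0.753 -0.001]
 [ 0.753 -0.659  0.001]
 [-0.    -0.002 -1.   ]]
```

Measured: cup axis ≈ (511,-102) with its bar at about +12°, mill ≈ (550,118), gate line at about +5° in world. Sizes and heights agree with the ones given. Next I'll bring the wrist camera over the mill for a closer look at the gates.

Emit:
drive_tool(
  commands=[
    [40,-27,0,0,0,-0.14,100],
    [80,-54,0,0,0,-0.28,100],
    [120,-81,0,0,0,-0.42,100],
    [160,-108,0,0,0,-0.56,100],
    [200,-135,0,0,0,-0.7,100],
  ],
)

```text
t: 0.65
ee_pos: [519.0, -186.7, 231.2]
orientation: [2.236, 2.207, -0.0]
contact_force: [-0.2, -1.6, -0.7]
finger_gap: 85.5
```

Emit:
drive_tool(
  commands=[
    [48,6,0,0,0,-0.04,100],
    [96,12,0,0,0,-0.08,100],
    [144,18,0,0,0,-0.12,100],
    [192,24,0,0,0,-0.16,100],
    [240,28,0,0,0,-0.2,100],
  ],
)

```text
t: 1.15
ee_pos: [551.7, 52.5, 231.3]
orientation: [2.01, 2.414, -0.0]
contact_force: [-0.2, -0.2, 0.2]
finger_gap: 85.5
```

Emit:
drive_tool(
  commands=[
    [0,0,0,0,0,0,100],
    [0,0,0,0,0,0,100],
  ],
)

```text
t: 1.35
ee_pos: [551.5, 52.2, 231.1]
orientation: [-2.007, -2.416, 0.001]
contact_force: [-1.2, -0.4, 0.2]
finger_gap: 85.3
```

```bash
cat >> h.py <<'E'
def wcam(name):
    s=state();c=camera("wrist")
    T=np.eye(4);T[:3,:3]=Ro.from_rotvec(s["orientation"]).as_matrix();T[:3,3]=s["ee_pos"]
    c["T"]=T@np.array(c["tool_from_camera"]);np.savez(name+".npz",**c);cv2.imwrite(f"pics/{name}.png",c["img"]);return c,s
def wray(c,u,v):
    f=f_of(c);du,dv=u-c["cx"],v-c["cy"];r=np.hypot(du,dv)+1e-9;th=r/f
    d=np.array([np.sin(th)*du/r,np.sin(th)*dv/r,np.cos(th)]);return c["T"][:3,3],c["T"][:3,:3]@d
def wonz(c,u,v,z):
    o,d=wray(c,u,v);return o+d*(z-o[2])/d[2]
E
python3 - <<'E'
from h import *
c,s=wcam("w1");print(s["t"],s["ee_pos"],s["orientation"],f_of(c))
E
```

```text
1.35 [551.49576942  52.22057766 231.07226672] [-2.00732637e+00 -2.41635307e+00  7.02578251e-04] 325.19226210127806
```

View pics/w1.png

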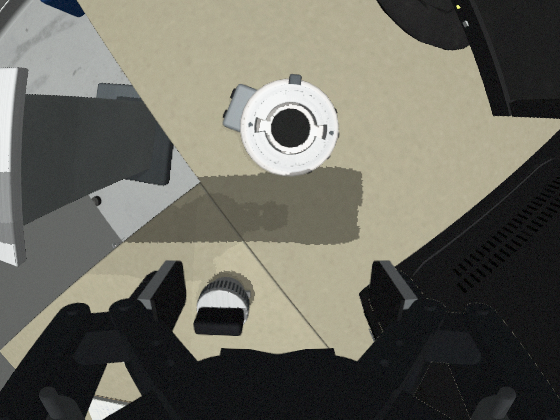

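The wrist view shows the collar at (291,127), with gates near (260,125) and (321,131). The nose is at (238,106) and the cup is at (220,305) between the fingers. I'll zoom in.

Run:
```python
from h import *
c=dict(np.load("w1.npz"));im=c["img"]
cv2.imwrite("pics/w1z.png",cv2.resize(im[70:190,220:345],(750,720),interpolation=2))
# cloud
h,w=im.shape[:2]
uu,vv=np.meshgrid(np.arange(w),np.arange(h));f=f_of(c)
du,dv=uu-c["cx"],vv-c["cy"];r=np.hypot(du,dv)+1e-9;th=r/f;Z=c["range_z"]
P=np.stack([np.tan(th)*du/r*Z,np.tan(th)*dv/r*Z,Z],-1)@c["T"][:3,:3].T+c["T"][:3,3]
np.save("Pw1.npy",P)
m=(P[...,2]>60)&(P[...,2]<70)&(np.hypot(P[...,0]-550,P[...,1]-118)<60)
Q=P[m][:,:2].astype(np.float32);print(len(Q),np.median(P[m][:,2]),cv2.minEnclosingCircle(Q))
m=(P[...,2]>30)&(P[...,2]<40)&(np.hypot(P[...,0]-550,P[...,1]-118)<75)
Q=P[m][:,:2].astype(np.float32);print(len(Q),cv2.minEnclosingCircle(Q))
m=(P[...,2]>83)&(P[...,2]<94)&(np.hypot(P[...,0]-511,P[...,1]+102)<60)
Q=P[m][:,:2].astype(np.float32);print(len(Q),cv2.minAreaRect(Q))
m=(P[...,2]>12)&(P[...,2]<33)&(np.hypot(P[...,0]-550,P[...,1]-118)<85)&(np.hypot(P[...,0]-550,P[...,1]-118)>56)
Q=P[m][:,:2].astype(np.float32);print("nose",len(Q),Q.mean(0),cv2.minAreaRect(Q))
```

```text
3689 63.30801187111649 ((551.2962036132812, 116.35281372070312), 42.371063232421875)
2266 ((551.3377685546875, 116.31784057617188), 51.84074401855469)
615 ((511.7208557128906, -102.29557800292969), (53.88858413696289, 18.317707061767578), 10.778165817260742)
nose 575 [490.48322 128.83344] ((540.4063110351562, 113.533935546875), (50.720916748046875, 126.92996978759766), 72.33900451660156)
```

View pics/w1z.png

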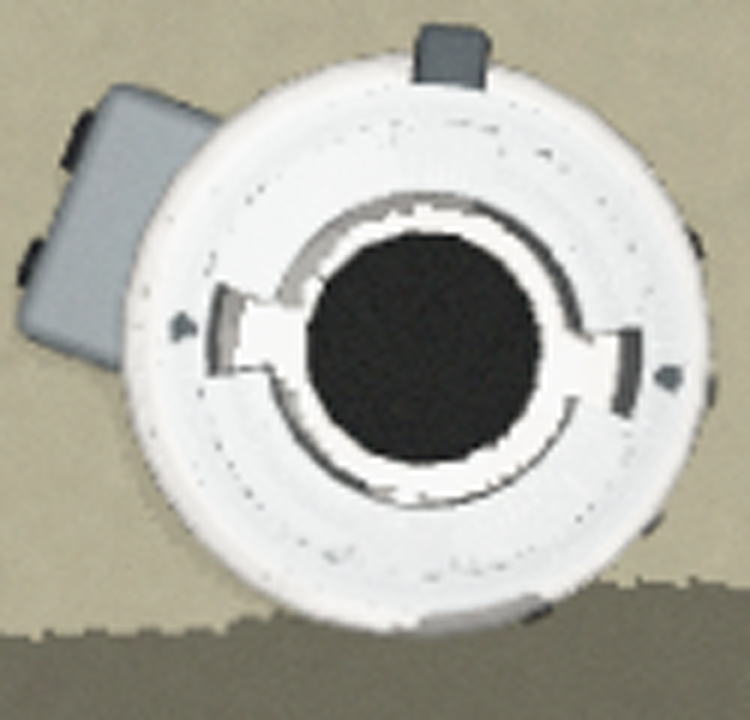

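The dark gate dots are at zoom (183,327) and (668,377), which gives a clean gate line.

Run:
```python
from h import *
c=dict(np.load("w1.npz"))
a=wonz(c,220+183/6-.4,70+327/6-.4,65);b=wonz(c,220+668/6-.4,70+377/6-.4,65);d=b-a
print(a,b,np.linalg.norm(d),"mid",(a+b)/2,"ang",np.degrees(np.arctan2(d[1],d[0])))
```

```text
[513.42169771 113.05219317  65.        ] [589.58263179 119.68601076  65.        ] 76.44929963913971 mid [551.50216475 116.36910196  65.        ] ang 4.9780491309113835
```

Emit:
drive_tool(
  commands=[
    [-29,-14,0,0,0,-0.14,100],
    [-58,-27,0,0,0,-0.28,100],
    [-87,-41,0,0,0,-0.42,100],
    [-116,-54,0,0,0,-0.56,100],
    [-144,-68,0,0,0,-0.7,100],
  ],
)

```text
t: 1.9
ee_pos: [509.7, -106.9, 231.2]
orientation: [1.06, 2.957, -0.001]
contact_force: [1.0, -0.6, -0.1]
finger_gap: 85.5
```

Emit:
drive_tool(
  commands=[
    [0,0,0,0,0,-0.14,100],
    [0,0,0,0,0,-0.28,100],
    [0,0,0,0,0,-0.42,100],
    [0,0,0,0,0,-0.56,100],
    [0,0,0,0,0,-0.7,100],
  ],
)

```text
t: 2.4
ee_pos: [510.1, -105.6, 231.2]
orientation: [0.018, -3.141, 0.001]
contact_force: [0.7, -0.5, -0.0]
finger_gap: 85.4
```

Emit:
drive_tool(
  commands=[
    [0,0,0,0,0,-0.1,100],
    [0,0,0,0,0,-0.18,100],
    [0,0,0,0,0,-0.18,100],
    [0,0,0,0,0,-0.18,100],
  ],
)

```text
t: 2.8
ee_pos: [510.4, -104.7, 231.2]
orientation: [0.291, -3.128, 0.001]
contact_force: [0.8, 0.7, 0.2]
finger_gap: 85.6
```

```bash
cat >> h.py <<'E'
def wcloud(c):
    h,w=c["img"].shape[:2]
    uu,vv=np.meshgrid(np.arange(w),np.arange(h));f=f_of(c)
    du,dv=uu-c["cx"],vv-c["cy"];r=np.hypot(du,dv)+1e-9;th=r/f;Z=c["range_z"]
    return np.stack([np.tan(th)*du/r*Z,np.tan(th)*dv/r*Z,Z],-1)@c["T"][:3,:3].T+c["T"][:3,3]
E
python3 - <<'E'
from h import *
c,s=wcam("w2");print(s["t"],s["q"],s["ee_pos"],s["orientation"],s["contact_force"])
P=wcloud(c)
m=(P[...,2]>82)&(P[...,2]<94)&(np.hypot(P[...,0]-511,P[...,1]+102)<45)
Q=P[m][:,:2].astype(np.float32);print(len(Q),np.median(P[m][:,2]),cv2.minAreaRect(Q))
R=Ro.from_rotvec(s["orientation"]).as_matrix();print(R.round(3), np.degrees(np.arctan2(R[1,0],R[0,0])))
E
```

```text
2.8 [ 0.55874788  0.06721794 -0.4240803   1.75528565  0.02890215  1.32535415
  1.88489566] [ 510.37548618 -104.67657288  231.23273071] [ 2.91116913e-01 -3.12776289e+00  5.21791710e-04] [0.76388061 0.70878307 0.24780648]
1087 85.99736245794344 ((511.9384765625, -103.67172241210938), (54.218841552734375, 17.488752365112305), 10.993727684020996)
[[-0.983 -0.185 -0.   ]
 [-0.185  0.983 -0.   ]
 [ 0.    -0.    -1.   ]] -169.36501916773204
```

View pics/w2.png

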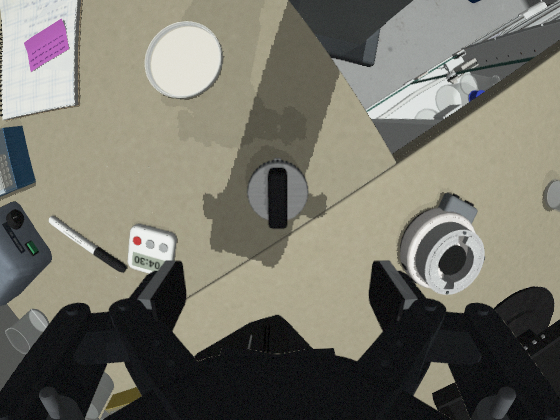

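The wrist view shows the cup centred under the tool at (278,197), with the timer and petri dish well clear of it. Descending onto the bar with pad ends at about z=57, just above the knurled body.

Emit:
drive_tool(
  commands=[
    [-1.6,1.5,40,0,0,-0.007,100],
    [-1.6,1.5,80,0,0,-0.007,100],
    [-1.6,1.5,120,0,0,-0.007,100],
    [-1.6,1.5,145,0,0,-0.007,60],
    [-1.6,1.5,160,0,0,-0.007,60],
  ],
)

```text
t: 3.35
ee_pos: [510.5, -101.6, 68.9]
orientation: [0.306, -3.123, -0.002]
contact_force: [-0.4, 0.4, 0.6]
finger_gap: 59.1
```

Emit:
drive_tool(
  commands=[
    [0,0,7,0,0,0,60],
    [0,0,14,0,0,0,60],
    [0,0,14,0,0,0,60],
  ],
)

```text
t: 3.65
ee_pos: [512.4, -101.6, 57.5]
orientation: [-0.309, 3.126, -0.0]
contact_force: [-0.5, 0.9, 0.3]
finger_gap: 51.0
```

Emit:
drive_tool(
  commands=[
    [0,0,0,0,0,0,30],
    [0,0,0,0,0,0,10],
    [0,0,0,0,0,0,5],
    [0,0,0,0,0,0,5],
    [0,0,0,0,0,0,5],
  ],
  squeeze=60,
)

```text
t: 4.15
ee_pos: [513.0, -101.8, 58.3]
orientation: [-0.309, 3.125, -0.002]
contact_force: [0.4, -1.5, 5.4]
finger_gap: 17.2
```

Emit:
drive_tool(
  commands=[
    [0,0,0,0,0,0,5],
    [0,0,0,0,0,0,5],
    [0,0,0,0,0,0,5],
  ],
)

```text
t: 4.45
ee_pos: [513.0, -101.8, 58.3]
orientation: [-0.309, 3.125, -0.001]
contact_force: [-0.3, -0.4, 6.3]
finger_gap: 17.3
```

Emit:
drive_tool(
  commands=[
    [0,0,-10,0,0,0,5],
    [0,0,-35,0,0,0,5],
    [0,0,-70,0,0,0,5],
    [0,0,-105,0,0,0,5],
    [0,0,-125,0,0,0,5],
  ],
)

```text
t: 4.95
ee_pos: [512.4, -101.1, 184.7]
orientation: [-0.31, 3.125, -0.001]
contact_force: [0.5, 0.1, -3.1]
finger_gap: 17.0
```

Emit:
drive_tool(
  commands=[
    [0,0,0,0,0,0,5],
    [0,0,0,0,0,0,5],
  ],
)

```text
t: 5.15
ee_pos: [511.2, -101.2, 181.3]
orientation: [0.309, -3.125, -0.001]
contact_force: [-0.2, 0.1, -3.6]
finger_gap: 17.0
```

Run:
```python
from h import *
c,s=wcam("w3");print(s["t"],s["q"],s["ee_pos"],s["orientation"],s["contact_force"],s["moment"],s["finger_gap"])
for n in ["scene","side"]:
    k=camera(n);np.savez(n+"3.npz",**k)
    cv2.imwrite(f"pics/{n}3.png",k["img"])
P=wcloud(c)
# body top ring in tool frame
R=Ro.from_rotvec(s["orientation"]).as_matrix()
Q=(P-s["ee_pos"])@R
im=c["img"]
m=(abs(Q[...,0])<45)&(abs(Q[...,1])<45)&(Q[...,2]>-40)&(Q[...,2]<100)
print(m.sum(), np.percentile(Q[m],[5,50,95],axis=0))
cv2.imwrite("pics/w3z.png",cv2.resize(im[150:420,140:420],(780,752),interpolation=2)[:600])
```

```text
5.15 [ 0.55323204  0.10356495 -0.43238566  1.82125161  0.04598234  1.22833085
  1.87551317] [ 511.20824997 -101.20142932  181.25994426] [ 3.09336922e-01 -3.12461934e+00 -6.38014433e-04] [-0.2235108   0.13155196 -3.61299421] [ 0.04362446 -0.00145868  0.02011698] 17.018847950878396
12938 [[-14.89427982 -22.74189708 -35.10839253]
 [ 11.95104759   0.25609989 -21.61405088]
 [ 30.18185383  22.40342299  17.42271841]]
```

View pics/w3.png

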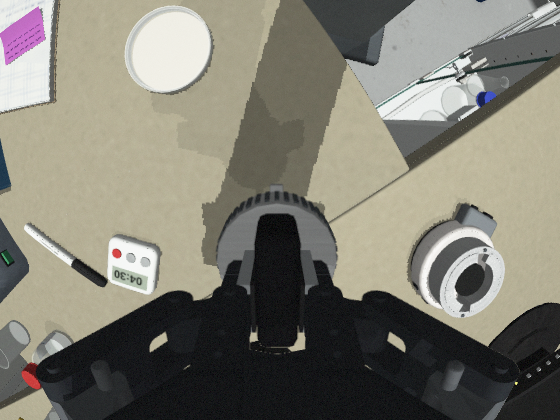

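View pics/side3.png

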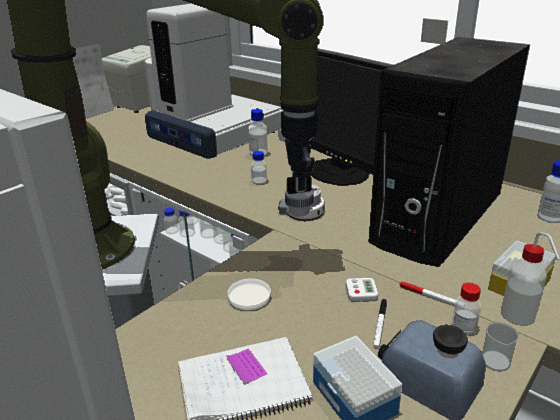

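Run:
```python
from h import *
c=dict(np.load("w3.npz"));s=state();P=wcloud(c)
R=Ro.from_rotvec(s["orientation"]).as_matrix();Q=(P-s["ee_pos"])@R
uu,vv=np.meshgrid(np.arange(560),np.arange(420))
# body top: bright ring region
m=(Q[...,2]>3)&(Q[...,2]<10)&(np.hypot(Q[...,0],Q[...,1])<36)&(vv<290)
q=Q[m];print(len(q),np.median(q[:,2]))
# outer edge: max radius per angle bin
from scipy.optimize import least_squares
a=np.degrees(np.arctan2(q[:,1],q[:,0]));e=[]
for b in range(-90,90,5):
    k=(a>=b)&(a<b+5)
    if k.sum()>5:
        r=np.hypot(q[k,0],q[k,1]);e.append(q[k][np.argsort(r)[-2]])
e=np.array(e)
print(e.round(1))
f=lambda p:np.hypot(e[:,0]-p[0],e[:,1]-p[1])-31
r=least_squares(f,[0,0],loss='soft_l1');print(r.x,abs(r.fun).max())
# bar top
m=(Q[...,2]>-34)&(Q[...,2]<-26)&(Q[...,0]>5)&(Q[...,0]<40)&(abs(Q[...,1])<14)
b=Q[m];print("bar",len(b),b[:,0].max(),np.percentile(b[:,2],[5,50,95]),np.percentile(b[:,1],[2,98]))
```

```text
3683 6.743584937404329
[[  1.  -30.4   7.1]
 [  3.2 -30.3   7.3]
 [  7.7 -29.4   7.1]
 [ 10.  -29.4   8. ]
 [ 12.9 -28.2   7.6]
 [ 14.7 -27.2   8.3]
 [ 15.9 -26.6   8.1]
 [ 18.  -25.4   7.9]
 [ 20.7 -23.    9.2]
 [ 22.1 -21.5   9.6]
 [ 24.9 -18.9   9.1]
 [ 25.5 -17.8   8.7]
 [ 27.  -15.3   8.5]
 [ 29.1 -11.4   8.4]
 [ 30.4  -8.4   7. ]
 [ 30.6  -5.6   8.2]
 [ 30.8  -5.1   7.5]
 [ 31.3  -0.3   7.4]
 [ 31.3   2.5   7.2]
 [ 30.6   4.9   8.1]
 [ 30.2   7.4   9.9]
 [ 30.    9.2   8.4]
 [ 29.2  10.7   7.9]
 [ 27.2  14.6   7.9]
 [ 26.6  16.1   8.3]
 [ 24.6  18.7   9.9]
 [ 22.2  21.    7.8]
 [ 21.6  21.8   9.6]
 [ 19.7  23.8   9.1]
 [ 16.6  25.7   7.4]
 [ 14.3  26.9   7.9]
 [ 12.1  28.1   8.3]
 [  9.1  29.4   8.8]
 [  6.1  30.    8.2]
 [  4.8  30.1   8.7]
 [  0.3  30.4   8.7]]
[ 0.0334354  -0.13583872] 0.7292067570578382
bar 2659 27.767179012719545 [-30.9590738  -29.03586321 -26.74282786] [-12.01874524  11.99651733]
```

The cup is gripped with its axis on the tool axis to within 0.2 mm, foot about 58.5 mm below the TCP. Carrying it to beside the mill, already aligned to the gates, for a second measurement of the collar in that orientation.

Emit:
drive_tool(
  commands=[
    [-14,20,0,0,0,0.02,5],
    [-28,40,0,0,0,0.05,5],
    [-42,60,0,0,0,0.08,5],
    [-56,80,0,0,0,0.11,5],
    [-70,100,0,0,0,0.11,5],
  ],
)

```text
t: 5.8
ee_pos: [560.5, 11.2, 180.6]
orientation: [0.136, -3.136, -0.001]
contact_force: [0.9, -0.3, -2.7]
finger_gap: 17.4
```

Emit:
drive_tool(
  commands=[
    [0,0,0,0,0,0,5],
    [0,0,0,0,0,0,5],
    [0,0,0,0,0,0,5],
  ],
)

```text
t: 6.1
ee_pos: [560.4, 9.2, 181.2]
orientation: [0.135, -3.137, 0.001]
contact_force: [-0.2, -0.2, -2.6]
finger_gap: 17.0
```

Run:
```python
from h import *
c,s=wcam("w4");print(s["t"],s["ee_pos"],s["orientation"],s["contact_force"])
R=Ro.from_rotvec(s["orientation"]).as_matrix();print(R.round(4),np.degrees(np.arctan2(R[1,0],R[0,0])))
P=wcloud(c)
d=np.hypot(P[...,0]-551,P[...,1]-116.5)
m=(P[...,2]>60)&(P[...,2]<70)&(d<55)
Q=P[m][:,:2].astype(np.float32);print(len(Q),np.median(P[m][:,2]),cv2.minEnclosingCircle(Q))
ys,xs=np.where(m);print(xs.min(),xs.max(),ys.min(),ys.max());u0,v0=xs.min()-8,ys.min()-8
u1,v1=min(560,xs.max()+8),ys.max()+8
print(u0,v0,u1,v1)
cv2.imwrite("pics/w4z.png",cv2.resize(c["img"][v0:v1,u0:u1],None,fx=5,fy=5,interpolation=2))
```

```text
6.1 [560.42973618   9.16687787 181.23925759] [ 1.35138367e-01 -3.13657892e+00  9.41698376e-04] [-0.16438545 -0.24405475 -2.58211045]
[[-9.963e-01 -8.600e-02 -2.100e-03]
 [-8.600e-02  9.963e-01 -7.000e-04]
 [ 2.100e-03 -5.000e-04 -1.000e+00]] -175.06594668998954
4019 63.219306931842425 ((551.4285278320312, 116.55592346191406), 42.563926696777344)
354 442 159 252
346 151 450 260
```

View pics/w4z.png

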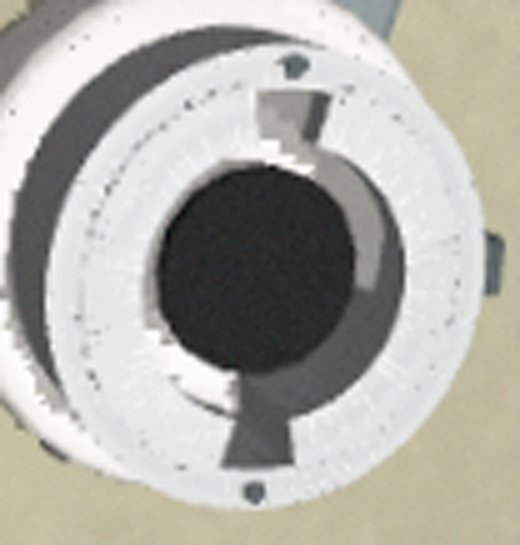

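View pics/w4.png

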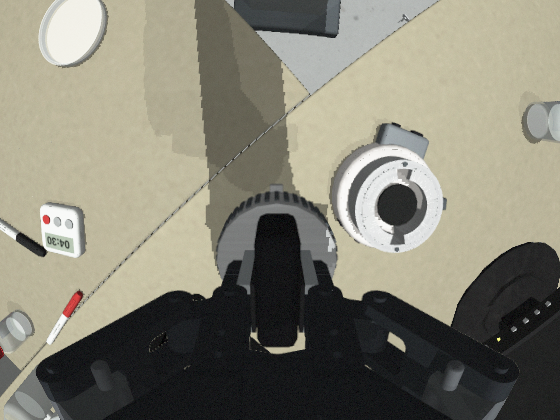

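The second look shows the dots at zoom (294,66) and (254,491), and the collar circle at (551.4,116.6). It agrees with the first look to 0.2 mm.

Run:
```python
from h import *
c=dict(np.load("w4.npz"))
for z in (65,63.5):
    a=wonz(c,346+294/5-.4,151+66/5-.4,z);b=wonz(c,346+254/5-.4,151+491/5-.4,z);d=b-a
    print(a,b,np.linalg.norm(d),"mid",(a+b)/2,"ang",np.degrees(np.arctan2(d[1],d[0])))
```

```text
[513.17074138 112.34714632  65.        ] [589.09714598 119.13826966  65.        ] 76.22951050524183 mid [551.13394368 115.74270799  65.        ] ang 5.111134056555177
[513.29828127 112.98125985  63.5       ] [589.66697001 119.81194263  63.5       ] 76.6735602898884 mid [551.48262564 116.39660124  63.5       ] ang 5.111134056555171
```

Emit:
drive_tool(
  commands=[
    [0,30,0,0,0,0,5],
    [0,60,0,0,0,0,5],
    [0,90,10,0,0,0,5],
    [0,107.5,25,0,0,0,5],
    [0,107.5,45,0,0,0,5],
  ],
)

```text
t: 6.65
ee_pos: [551.7, 120.8, 137.9]
orientation: [-0.143, 3.136, 0.003]
contact_force: [-0.2, 0.7, -4.9]
finger_gap: 17.1
```

Emit:
drive_tool(
  commands=[
    [0,0,0,0,0,0,5],
    [0,0,0,0,0,0,5],
    [0,0,0,0,0,0,5],
  ],
)

```text
t: 6.95
ee_pos: [552.7, 116.3, 138.4]
orientation: [-0.134, 3.137, -0.0]
contact_force: [0.1, -0.2, -4.9]
finger_gap: 17.1
```

```bash
cat > r.py <<'E'
from h import *
s=state();R=Ro.from_rotvec(s["orientation"]).as_matrix()
print("t",s["t"],"pos",s["ee_pos"].round(2),"xang",np.degrees(np.arctan2(R[1,0],R[0,0])).round(2),"tilt",np.degrees(np.arccos(-R[2,2])).round(2),"F",s["contact_force"].round(2),"M",s["moment"].round(3),"gap",round(s["finger_gap"],1))
d=np.array([551.4,116.35,0])-s["ee_pos"];print("to axis (tool xyz)",(R.T@[d[0],d[1],0]).round(2),"q7",s["q"][6].round(2))
E
python3 r.py
python3 - <<'E'
from h import *
c,s=wcam("w5");k=camera("side");cv2.imwrite("pics/side5.png",cv2.resize(k["img"][130:290,200:440],(720,480),interpolation=2))
E
```

```text
t 6.95 pos [552.71 116.34 138.35] xang -175.12 tilt 0.1 F [ 0.15 -0.18 -4.86] M [-0.011 -0.066 -0.031] gap 17.1
to axis (tool xyz) [ 1.3   0.12 -0.  ] q7 1.29
```

View pics/w5.png

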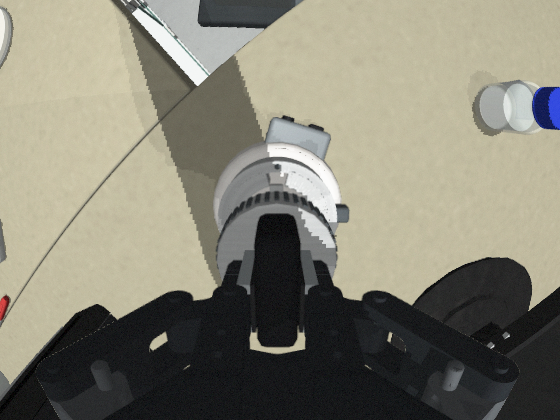

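View pics/side5.png

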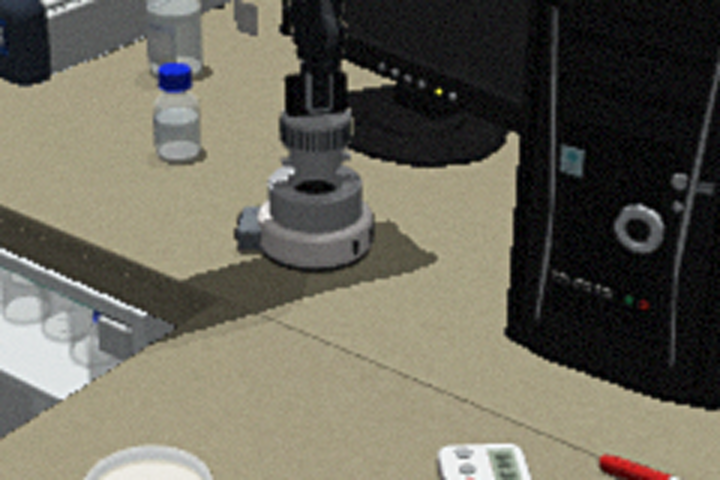

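The gate dot lines up with the bar in the wrist view, and the side view shows the cup upright over the collar. I'll correct by 1.3 mm and come down gently.

Emit:
drive_tool(
  commands=[
    [1.3,0,5,0,0,0,5],
    [1.3,0,9,0,0,0,5],
    [1.3,0,12,0,0,0,5],
    [1.3,0,14,0,0,0,5],
    [1.3,0,14,0,0,0,5],
  ],
)

```text
t: 7.55
ee_pos: [550.2, 117.3, 122.8]
orientation: [0.137, -3.138, 0.0]
contact_force: [0.6, 0.3, -3.8]
finger_gap: 16.9
```

```bash
python3 r.py
```

```text
t 7.55 pos [550.21 117.27 122.81] xang -175.0 tilt 0.05 F [ 0.64  0.25 -3.77] M [-0.045 -0.034 -0.041] gap 16.9
to axis (tool xyz) [-1.11 -1.02 -0.  ] q7 1.28
```

Emit:
drive_tool(
  commands=[
    [0,0,0,0,0,0,5],
  ],
)

```text
t: 7.65
ee_pos: [550.5, 117.4, 123.3]
orientation: [-0.137, 3.139, 0.0]
contact_force: [0.5, 0.9, -3.7]
finger_gap: 17.1
```

Emit:
drive_tool(
  commands=[
    [0,0,0,0,0,0,5],
  ],
)

```text
t: 7.75
ee_pos: [550.6, 117.4, 123.4]
orientation: [-0.137, 3.138, -0.0]
contact_force: [0.1, 0.9, -3.7]
finger_gap: 17.1
```

Emit:
drive_tool(
  commands=[
    [0,0,0,0,0,0,5],
  ],
)

```text
t: 7.85
ee_pos: [550.7, 117.4, 123.5]
orientation: [-0.137, 3.138, -0.0]
contact_force: [-0.6, -0.0, -4.8]
finger_gap: 17.2
```

```bash
python3 r.py
```

```text
t 7.85 pos [550.66 117.38 123.49] xang -175.0 tilt 0.02 F [-0.64 -0.02 -4.77] M [ 0.034 -0.006 -0.009] gap 17.2
to axis (tool xyz) [-0.65 -1.09  0.  ] q7 1.28
```

Emit:
drive_tool(
  commands=[
    [-0.6,-1.0,0,0,0,0,5],
    [-0.6,-1.0,0,0,0,0,5],
    [-0.6,-1.0,1,0,0,0,5],
    [-0.6,-1.0,2,0,0,0,5],
    [-0.6,-1.0,2,0,0,0,5],
  ],
)

```text
t: 8.35
ee_pos: [551.0, 116.4, 121.1]
orientation: [0.137, -3.138, 0.0]
contact_force: [0.1, -0.5, -3.8]
finger_gap: 17.2
```

Emit:
drive_tool(
  commands=[
    [0,0,1,0,0,0,5],
    [0,0,2,0,0,0,5],
    [0,0,2,0,0,0,5],
  ],
)

```text
t: 8.65
ee_pos: [551.1, 116.4, 119.1]
orientation: [0.137, -3.138, 0.0]
contact_force: [0.1, -0.1, -3.9]
finger_gap: 17.3
```

```bash
python3 r.py
```

```text
t 8.65 pos [551.06 116.35 119.11] xang -175.0 tilt 0.02 F [ 0.09 -0.11 -3.93] M [ 0.036 -0.015  0.026] gap 17.3
to axis (tool xyz) [-0.34 -0.03 -0.  ] q7 1.28
```

Emit:
drive_tool(
  commands=[
    [0,0,0.5,0,0,0,5],
    [0,0,1,0,0,0,5],
    [0,0,1,0,0,0,5],
  ],
)

```text
t: 8.95
ee_pos: [551.1, 116.4, 118.2]
orientation: [0.137, -3.138, 0.0]
contact_force: [0.6, 0.7, -3.5]
finger_gap: 17.2
```

Emit:
drive_tool(
  commands=[
    [0,0,0.5,0,0,0,5],
    [0,0,1,0,0,0,5],
    [0,0,1,0,0,0,5],
  ],
)

```text
t: 9.25
ee_pos: [551.1, 116.4, 117.2]
orientation: [0.137, -3.138, 0.0]
contact_force: [0.2, -0.7, -4.0]
finger_gap: 17.2
```

Emit:
drive_tool(
  commands=[
    [0,0,0.5,0,0,0,5],
    [0,0,1,0,0,0,5],
    [0,0,1,0,0,0,5],
  ],
)

```text
t: 9.55
ee_pos: [551.1, 116.4, 116.2]
orientation: [0.137, -3.138, 0.0]
contact_force: [-0.2, -0.1, -2.8]
finger_gap: 16.7
```

```bash
python3 r.py
```

```text
t 9.55 pos [551.14 116.36 116.2 ] xang -175.01 tilt 0.01 F [-0.18 -0.09 -2.83] M [ 0.05  -0.022 -0.026] gap 16.7
to axis (tool xyz) [-0.26 -0.03 -0.  ] q7 1.28
```

Past the collar-top level (119.5) with no force, so the lugs are in the gates. The plate should come in near 115.5, so I'll keep going slowly.

Emit:
drive_tool(
  commands=[
    [0,0,1,0,0,0,5],
    [0,0,2,0,0,0,5],
    [0,0,2,0,0,0,5],
  ],
)

```text
t: 9.85
ee_pos: [551.4, 116.4, 114.7]
orientation: [-0.137, 3.138, -0.0]
contact_force: [-0.4, 0.1, -0.1]
finger_gap: 16.8
```

Emit:
drive_tool(
  commands=[
    [0,0,1,0,0,0,5],
    [0,0,2,0,0,0,5],
    [0,0,3,0,0,0,5],
    [0,0,3,0,0,0,5],
  ],
)

```text
t: 10.25
ee_pos: [551.3, 116.4, 111.4]
orientation: [-0.137, 3.138, -0.0]
contact_force: [-2.2, -0.8, 2.4]
finger_gap: 17.2
```

```bash
python3 r.py
```

```text
t 10.25 pos [551.35 116.38 111.45] xang -175.0 tilt 0.02 F [-2.22 -0.81  2.36] M [-0.069  0.296 -0.008] gap 17.2
to axis (tool xyz) [-0.05 -0.04  0.  ] q7 1.27
```

Spring contact at about 115.3 and +6 N at 111.4 match the spec exactly. Pressing on below the ledges.

Emit:
drive_tool(
  commands=[
    [0.3,0,1,0,0,0,5],
    [0.3,0,2,0,0,0,5],
    [0.3,0,3,0,0,0,5],
    [0.3,0,4,0,0,0,5],
    [0.3,0,4,0,0,0,5],
  ],
)

```text
t: 10.75
ee_pos: [551.3, 116.4, 107.5]
orientation: [-0.137, 3.138, -0.0]
contact_force: [-1.3, -0.6, 4.6]
finger_gap: 17.1
```

Emit:
drive_tool(
  commands=[
    [0,0,1,0,0,0,5],
    [0,0,2,0,0,0,5],
    [0,0,3,0,0,0,5],
    [0,0,4,0,0,0,5],
    [0,0,4,0,0,0,5],
  ],
)

```text
t: 11.25
ee_pos: [551.3, 116.4, 103.7]
orientation: [-0.137, 3.138, -0.0]
contact_force: [-1.3, -0.5, 6.9]
finger_gap: 16.9
```

```bash
python3 r.py
```

```text
t 11.25 pos [551.3  116.39 103.72] xang -175.0 tilt 0.05 F [-1.29 -0.51  6.91] M [-0.184  0.26   0.043] gap 16.9
to axis (tool xyz) [-0.1  -0.05  0.  ] q7 1.27
```

Force is +10.8 N, so the lugs are about 2 mm below the ledges. I'll go 0.7 mm more and begin the clockwise turn (tool +z).

Emit:
drive_tool(
  commands=[
    [0,0,0.7,0,0,0,5],
    [0,0,0.7,0,0,0.05,5],
    [0,0,0.7,0,0,0.1,5],
    [0,0,0.7,0,0,0.15,5],
    [0,0,0.7,0,0,0.2,5],
  ],
)

```text
t: 11.75
ee_pos: [551.2, 117.0, 103.2]
orientation: [0.18, 3.136, 0.001]
contact_force: [-2.8, 0.3, 7.2]
finger_gap: 17.3
```

```bash
python3 r.py
```

```text
t 11.75 pos [551.19 117.02 103.22] xang 173.44 tilt 0.06 F [-2.78  0.26  7.17] M [0.156 0.318 0.094] gap 17.3
to axis (tool xyz) [-0.28 -0.64 -0.  ] q7 1.07
```

Emit:
drive_tool(
  commands=[
    [0,0,0,0,0,0.07,5],
    [0,0,0,0,0,0.14,5],
    [0,0,0,0,0,0.21,5],
    [0,0,0,0,0,0.28,5],
    [0,0,0,0,0,0.35,5],
  ],
)

```text
t: 12.25
ee_pos: [551.4, 117.6, 103.4]
orientation: [0.723, 3.056, 0.003]
contact_force: [-0.3, 0.7, 6.4]
finger_gap: 16.6
```

```bash
python3 r.py
```

```text
t 12.25 pos [551.42 117.6  103.38] xang 153.36 tilt 0.12 F [-0.3   0.69  6.37] M [0.369 0.123 0.047] gap 16.6
to axis (tool xyz) [-0.54 -1.13 -0.  ] q7 0.74
```

Emit:
drive_tool(
  commands=[
    [0,-0.4,0.2,0,0,0.08,5],
    [-0.3,-0.6,0.3,0,0,0.16,5],
    [-0.3,-0.6,0.3,0,0,0.24,5],
    [-0.3,-0.6,0.3,0,0,0.32,5],
    [-0.3,-0.6,0.3,0,0,0.4,5],
  ],
)

```text
t: 12.75
ee_pos: [551.9, 117.4, 103.3]
orientation: [1.316, 2.851, 0.005]
contact_force: [-0.3, 1.2, 7.0]
finger_gap: 17.1
```

```bash
python3 r.py
```

```text
t 12.75 pos [551.9  117.36 103.34] xang 130.44 tilt 0.2 F [-0.28  1.16  6.97] M [ 0.45  -0.107  0.075] gap 17.1
to axis (tool xyz) [-0.44 -1.03 -0.  ] q7 0.35
```

Emit:
drive_tool(
  commands=[
    [0,-0.4,0,0,0,0.08,5],
    [-0.2,-0.6,0,0,0,0.16,5],
    [-0.2,-0.6,0,0,0,0.24,5],
    [-0.2,-0.6,0,0,0,0.32,5],
    [-0.2,-0.6,0,0,0,0.4,5],
  ],
)

```text
t: 13.25
ee_pos: [552.0, 116.7, 103.5]
orientation: [1.856, 2.532, 0.006]
contact_force: [0.5, 1.7, 7.2]
finger_gap: 17.1
```

```bash
python3 r.py
```

```text
t 13.25 pos [552.04 116.73 103.55] xang 107.52 tilt 0.25 F [0.49 1.73 7.18] M [ 0.373 -0.308  0.091] gap 17.1
to axis (tool xyz) [-0.17 -0.73 -0.  ] q7 -0.04
```

Emit:
drive_tool(
  commands=[
    [0,-0.3,0.2,0,0,0.05,5],
    [0,-0.3,0.2,0,0,0.1,5],
    [0,-0.3,0.2,0,0,0.15,5],
    [0,-0.3,0.2,0,0,0.2,5],
    [0,-0.3,0.2,0,0,0.2,5],
  ],
)

```text
t: 13.75
ee_pos: [552.0, 116.5, 103.4]
orientation: [2.097, 2.336, 0.007]
contact_force: [1.3, 2.3, 6.9]
finger_gap: 17.2
```

Emit:
drive_tool(
  commands=[
    [0,0,0,0,0,0.02,5],
    [0,0,0,0,0,0.04,5],
    [0,0,0,0,0,0.06,5],
    [0,0,0,0,0,0.06,5],
  ],
)

```text
t: 14.15
ee_pos: [552.0, 116.4, 103.4]
orientation: [2.166, 2.273, 0.007]
contact_force: [1.3, 1.2, 6.4]
finger_gap: 17.0
```

```bash
python3 r.py
```

```text
t 14.15 pos [551.99 116.39 103.42] xang 92.78 tilt 0.27 F [1.33 1.22 6.36] M [ 0.233 -0.375  0.02 ] gap 17.0
to axis (tool xyz) [-0.02 -0.59 -0.  ] q7 -0.28
```

About 92° turned with no resistance, which is inside the notch range. I'll creep on gently to feel the stop.

Emit:
drive_tool(
  commands=[
    [0,-0.2,0,0,0,0.02,5],
    [0,-0.2,0,0,0,0.04,5],
    [0,-0.2,0,0,0,0.04,5],
  ],
)

```text
t: 14.45
ee_pos: [552.2, 116.3, 103.5]
orientation: [2.21, 2.229, 0.008]
contact_force: [2.3, 1.8, 6.1]
finger_gap: 17.2
```

```bash
python3 r.py
```

```text
t 14.45 pos [552.21 116.28 103.47] xang 90.49 tilt 0.32 F [2.32 1.75 6.06] M [ 0.258 -0.583  0.123] gap 17.2
to axis (tool xyz) [ 0.07 -0.81 -0.  ] q7 -0.32
```

Emit:
drive_tool(
  commands=[
    [0,0,0,0,0,0.02,5],
    [0,0,0,0,0,0.04,5],
    [0,0,0,0,0,0.04,5],
  ],
)

```text
t: 14.75
ee_pos: [552.6, 116.2, 103.5]
orientation: [2.252, 2.186, 0.008]
contact_force: [2.8, 0.8, 5.8]
finger_gap: 16.7
```

```bash
python3 r.py
```

```text
t 14.75 pos [552.59 116.16 103.52] xang 88.29 tilt 0.36 F [2.85 0.77 5.83] M [ 0.07  -0.82   0.627] gap 16.7
to axis (tool xyz) [ 0.15 -1.19 -0.01] q7 -0.36
```

The moment rose to 0.6 N·m at 96.7°, which is the stop. I'll ease back 3° and let the cup rise into the notches.

Emit:
drive_tool(
  commands=[
    [0,-0.5,0,0,0,-0.03,5],
    [0,-0.5,0,0,0,-0.06,5],
    [0,-0.5,-1,0,0,-0.06,5],
    [0,-0.5,-2,0,0,-0.06,5],
    [0,-0.5,-2.5,0,0,-0.06,5],
  ],
)

```text
t: 15.25
ee_pos: [552.0, 116.1, 106.0]
orientation: [2.187, 2.251, 0.008]
contact_force: [2.7, 0.9, 4.1]
finger_gap: 16.9
```

```bash
python3 r.py
```

```text
t 15.25 pos [551.98 116.07 106.01] xang 91.65 tilt 0.34 F [2.66 0.9  4.12] M [ 0.194 -0.932  0.116] gap 16.9
to axis (tool xyz) [ 0.3  -0.57 -0.  ] q7 -0.3
```

Emit:
drive_tool(
  commands=[
    [0,0,-1,0,0,0,5],
    [0,0,-2,0,0,0,5],
    [0,0,-2.5,0,0,0,5],
    [0,0,-2.5,0,0,0,5],
  ],
)

```text
t: 15.65
ee_pos: [551.7, 116.0, 108.0]
orientation: [2.188, 2.251, 0.007]
contact_force: [5.5, 2.2, 3.6]
finger_gap: 17.2
```

```bash
python3 r.py
```

```text
t 15.65 pos [551.67 115.95 107.99] xang 91.63 tilt 0.3 F [5.53 2.21 3.59] M [ 0.436 -1.491  0.062] gap 17.2
to axis (tool xyz) [ 0.41 -0.26 -0.  ] q7 -0.3
```

Emit:
drive_tool(
  commands=[
    [0,0.6,0,0,0,0,5],
    [0,0.8,-0.7,0,0,0,5],
    [0,0.8,-1.3,0,0,0,5],
    [0,0.8,-1.3,0,0,0,5],
  ],
)

```text
t: 16.05
ee_pos: [551.7, 115.8, 108.8]
orientation: [2.189, 2.252, 0.005]
contact_force: [6.0, 2.0, 2.7]
finger_gap: 17.1
```

```bash
python3 r.py
```

```text
t 16.05 pos [551.7  115.82 108.77] xang 91.63 tilt 0.19 F [5.97 1.96 2.69] M [ 0.5   -1.492  0.104] gap 17.1
to axis (tool xyz) [ 0.54 -0.28 -0.  ] q7 -0.3
```

Emit:
drive_tool(
  commands=[
    [-0.3,0.8,0,0,0,0,5],
    [-0.3,0.8,-0.7,0,0,0,5],
    [-0.3,0.8,-1,0,0,0,5],
    [-0.3,0.8,-1,0,0,0,5],
  ],
)

```text
t: 16.45
ee_pos: [551.8, 115.7, 109.1]
orientation: [2.189, 2.253, 0.003]
contact_force: [5.8, 3.7, -0.3]
finger_gap: 17.1
```

```bash
python3 r.py
python3 - <<'E'
from h import *
c,s=wcam("w6");k=camera("side");cv2.imwrite("pics/side6.png",cv2.resize(k["img"][130:290,200:440],(720,480),interpolation=2))
E
```

```text
t 16.45 pos [551.8  115.74 109.11] xang 91.64 tilt 0.12 F [ 5.79  3.65 -0.31] M [ 0.764 -1.603  0.047] gap 17.1
to axis (tool xyz) [ 0.62 -0.38  0.  ] q7 -0.3
```

View pics/w6.png

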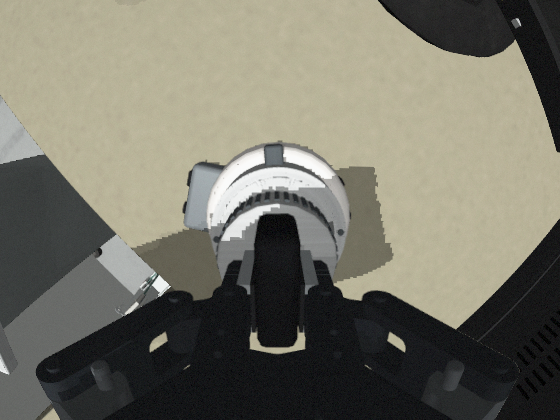

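View pics/side6.png

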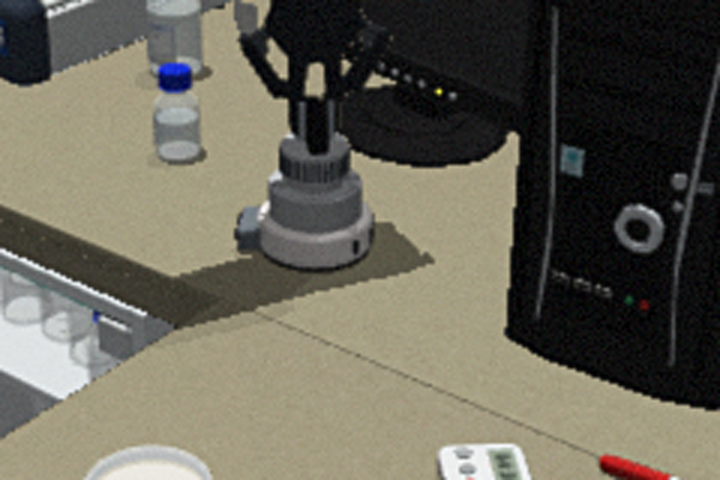

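The wrist view shows the bar upright across the collar and the dots now 90° away. The vertical force fell by 3 N at z=109.1, which is the expected locked height of 109.5. Releasing.

Emit:
drive_tool(
  commands=[
    [0,0,0,0,0,0,25],
    [0,0,0,0,0,0,30],
    [0,0,0,0,0,0,40],
    [0,0,0,0,0,0,40],
    [0,0,0,0,0,0,40],
  ],
)

```text
t: 17.05
ee_pos: [550.6, 114.5, 109.0]
orientation: [-2.19, -2.252, 0.002]
contact_force: [1.1, 0.3, 0.6]
finger_gap: 34.0
```

```bash
python3 r.py
python3 - <<'E'
from h import *
c,s=wcam("w7")
E
```

```text
t 17.05 pos [550.63 114.5  109.01] xang 91.6 tilt 0.08 F [1.13 0.27 0.59] M [ 0.065 -0.046  0.033] gap 34.0
to axis (tool xyz) [ 1.83  0.82 -0.  ] q7 -0.3
```

View pics/w7.png

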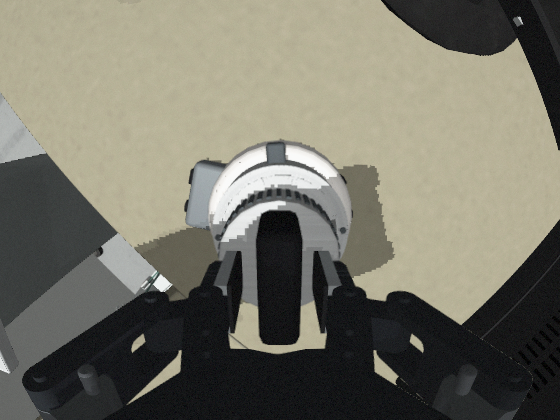

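The fingers are clear of the bar on both sides. Withdrawing straight up, then checking the cup's height and position.

Emit:
drive_tool(
  commands=[
    [1.5,0.7,-5,0,0,0,40],
    [1.5,0.7,-20,0,0,0,50],
    [1.5,0.7,-50,0,0,0,60],
    [1.5,0.7,-90,0,0,0,60],
    [1.5,0.7,-120,0,0,0,60],
  ],
)

```text
t: 17.6
ee_pos: [552.5, 116.7, 233.3]
orientation: [2.188, 2.251, 0.004]
contact_force: [1.0, 0.3, 0.1]
finger_gap: 51.0
```

Emit:
drive_tool(
  commands=[
    [-40,0,0,0,0,0,100],
    [-40,0,0,0,0,0,100],
    [-40,0,0,0,0,0,100],
    [-40,0,0,0,0,0,100],
  ],
)

```text
t: 18.0
ee_pos: [552.8, 77.2, 229.9]
orientation: [-2.189, -2.253, -0.001]
contact_force: [0.1, 1.6, 0.2]
finger_gap: 85.4
```

```bash
python3 r.py
python3 - <<'E'
from h import *
c,s=wcam("w8");P=wcloud(c)
k=camera("side");cv2.imwrite("pics/side8.png",cv2.resize(k["img"][130:290,200:440],(720,480),interpolation=2))
k=camera("scene");np.savez("scene8.npz",**k)
d=np.hypot(P[...,0]-551,P[...,1]-116.5)
m=(P[...,2]>128)&(P[...,2]<150)&(d<45);q=P[m]
print("bar top z",len(q),np.percentile(q[:,2],[5,50,95]),cv2.minAreaRect(q[:,:2].astype(np.float32)))
m=(P[...,2]>95)&(P[...,2]<110)&(d<45);q=P[m];print("body top",len(q),np.percentile(q[:,2],[5,50,95]),cv2.minEnclosingCircle(q[:,:2].astype(np.float32)))
q=q[:, :];A=np.c_[q[:,:2]-q[:,:2].mean(0),np.ones(len(q))];g=np.linalg.lstsq(A,q[:,2],rcond=None)[0];print("tilt",g)
m=(P[...,2]>58)&(P[...,2]<69)&(d<55)&(d>34);q=P[m];print("collar top",len(q),np.median(q[:,2]))
E
```

```text
t 18.0 pos [552.82  77.24 229.91] xang 91.65 tilt 0.04 F [0.09 1.65 0.17] M [-0.016  0.     0.005] gap 85.4
to axis (tool xyz) [ 3.914e+01 -2.900e-01  2.000e-02] q7 -0.2
bar top z 1695 [134.31506613 137.12451357 138.41086512] ((550.5430908203125, 116.59317779541016), (17.888595581054688, 52.7040901184082), 2.017824411392212)
body top 2619 [ 99.81382112 101.46712582 102.67061265] ((550.35693359375, 116.1964111328125), 31.92401695251465)
tilt [-7.32658051e-04 -7.50715261e-03  1.01319977e+02]
collar top 1540 63.068377475089335
```

View pics/w8.png

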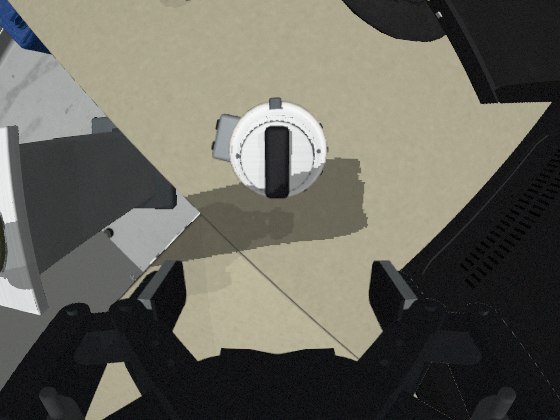

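View pics/side8.png

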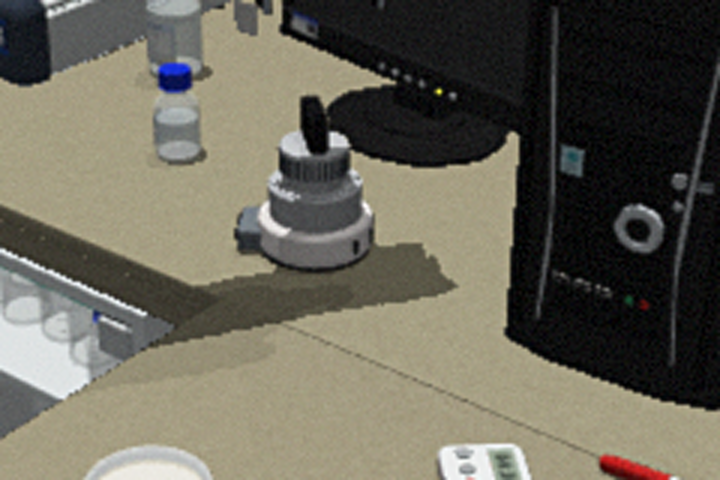

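Bar top is 74.0 mm above collar top, so cup_grip is +56.0 mm, the locked height. It sits within 1 mm of the axis, with tilt around 0.008 rad and the bar at 92°. A quick bystander check, then I'll hand it in.

Run:
```python
from h import *
a=dict(np.load("scene0.npz"));b=dict(np.load("scene8.npz"))
d=cv2.absdiff(a["img"],b["img"]).max(2)
for n,(u,v) in dict(bottle=(250,335),petri=(357,167),timer=(285,137)).items():
    r=d[v-14:v+14,u-16:u+16];print(n,"changed px",(r>60).sum(),pt(a,u,v-2).round(1),pt(b,u,v-2).round(1))
print(state()["t"],state()["contact_force"]);print(job_done())
```

```text
bottle changed px 0 [430.4 327.   97.5] [430.9 326.5  95. ]
petri changed px 52 [ 386.9 -237.2   15. ] [ 386.8 -236.5   15.8]
timer changed px 0 [ 621.4 -249.9   18.4] [ 620.6 -248.2   20.6]
18.15 [ 0.23744238 -0.33128551 -0.38337007]
the job is handed in; nothing more can be done
None
```

The cup is locked on the mill and released, and I handed the job in at t ≈ 18 s of the 72 s allowed. The hand-in gives no verdict, so the result rests on my own checks below.

**What I did:** I found the collar's axis and gate line (about 5° in world) with the wrist camera, and gripped the cup by its bar. The lugs dropped into the gates, and I pressed to about 11 N against the spring. I turned it clockwise until I felt the stop at about 97°, eased back about 3°, let it rise into the notches and let go.

**Last checks:**

| Check | Measured | Required |
|---|---|---|
| cup_grip above collar top | 56.0 mm | 54–58 mm |
| Distance from collar axis | about 1 mm | under 4 mm |
| Tilt | about 0.008 rad | under 0.06 rad |
| Bar angle from the mill's y axis | about 0.25 rad | under 0.7 rad |

- **Release:** the gripper was open and clear of the cup, and the wrist force was near zero.
- **Bystanders:** bottle, petri dish and timer gave the same positions to within about 2–3 mm, which is depth noise.
- **Disagreements:**
    - The wrist camera reads about 2 mm low; I took the cup's height relative to the collar top, so this cancels.
    - About 6–7 N of sideways force built up while the cup rose into the notches, and it went away when I let go.
    - 52 pixels changed around the petri dish, probably from shadow, since its measured position did not move.

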